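# Tighten an eye bolt with a bar through its eye

## Task

The steel eye bolt in the hardwood block is screwed in but still loose. Take the turning bar from its rest, pass it through the eye and with it turn the bolt clockwise (seen from above) until its collar comes up hard, then about a further ten degrees to nip it, and no more; do not strain the bar, and keep the gripper itself off the block and bolt. Draw the bar out, lay it back in its rest as it lay, and leave everything else where it is.

Things in the scene. Friction and masses are not known exactly. Their poses are not given: they have to be found in the camera images.
- block: hardwood block 60 x 85 x 45 mm, fixed to the worktop; origin at the centre of its underside. The eye bolt stands upright in the middle of its top and turns about the block's vertical centre line.
- bore (a point): centre of the eye's hole, 84 mm above the worktop, on the bolt's vertical turning axis; x is the axis of the hole (level, turns with the bolt; at the start +x points roughly to the robot's right, -y), z is up. The steel eye is 30 mm in outer diameter and 16 mm thick along x; the hole is 14 mm in diameter, right through. The bar has play in it and swings about 0.3 rad before it turns the bolt.
- washer_top (a point): centre of the top face of the 38 mm round steel washer under the collar, 48 mm above the worktop at the start. It stays still until the collar has seated, then sinks 1 mm for each rad of further turning: 0.08 to 0.28 mm is right, 0.3 mm and more is crushed.
- bar: turning bar: a wooden handle 80 mm long and 24 x 24 mm square, then a steel collar and a straight steel rod 10 mm in diameter with a round end; 180 mm in all, 160 g; over 60 N in the eye strains it. Origin at the centre of the handle (on the rod's line); x points along the rod to its tip, z is up in the rest. The balance point lies about 15 mm ahead of the origin.
- bar_tip (a point): tip of the rod, 140 mm ahead of the bar's origin.
- rest: plywood tool rest fixed to the worktop, base 170 x 56 x 8 mm, origin at its underside below the handle's centre. The bar lies along its x, the bar's origin 40 mm above the rest's. The handle's rear end lies in a cradle 36 mm wide, the rod in one 26 mm wide, 85 mm ahead of the origin; cheeks rise to 42 and 45 mm above the worktop. Between them the handle is free at both sides, 20 mm above the base.
- tape_measure: tape measure, 82 x 33 x 69 mm, a bystander; origin at the centre of its underside.
- washer_box: small white carton, 64 x 100 x 42 mm, a bystander; origin at the centre of its underside.
- cork_roll: upright cork roll, 52 mm wide and 74 mm high, a bystander; origin at the centre of its underside.
- eye: steel eye bolt: eye, neck, 30 mm round collar; origin on its axis at the block's top, z up, x along the hole. Tightens clockwise seen from above. It first turns freely against about 0.05 Nm; after 0.2 to 0.85 rad, which cannot be seen or measured beforehand, the collar seats; from there it resists with about 0.35 Nm and beds the washer into the wood. It stays where it is left.
Mind the look-alikes: they are no part of the job. What is shaped like the block but blue or orange is not meant.

How it is judged:
On the way, in this order (a step that is already met when the one before it is completed fails the run):
1. the rod is through the eye: its tip at least 4 mm out of the far side (x of bore in the frame of bar between 0.05 and 0.128 m and y of bore in the frame of bar between -0.006 and 0.006 m and z of bore in the frame of bar between -0.006 and 0.006 m), for 0.2 s.
2. with the rod still in the eye the seated bolt has been nipped: washer bedded by at least 0.08 mm (distance of washer_top from where it was at the start of the episode above 8e-05 m and x of bore in the frame of bar between 0.05 and 0.134 m and y of bore in the frame of bar between -0.006 and 0.006 m and z of bore in the frame of bar between -0.006 and 0.006 m), for 0.1 s.
At the end, for the whole second after the job is handed in: The washer is bedded by 0.08 to 0.28 mm (the bolt was turned 0.08 to 0.28 rad, 5 to 16 degrees, past the point where its collar seated), and the bar lies at rest in both cradles, tip the same way as before, within 12 mm lengthwise and 10 mm sideways of where it lay (distance of washer_top from where it was at the start of the episode between 8e-05 and 0.00028 m and x of bar in the frame of rest between -0.012 and 0.012 m and y of bar in the frame of rest between -0.01 and 0.01 m and z of bar in the frame of rest between 0.036 and 0.043 m and x of bar_tip in the frame of rest above 0.1 m and linear speed of bar below 0.02 m/s); the robot touches nothing.
It fails at once if the bolt is overtightened: washer crushed in by 0.3 mm or more (distance of washer_top from where it was at the start of the episode above 0.0003 m).
It fails at once if the bar is strained in the eye (more than 60 N) (contact force between bar and eye above 60 N).
It fails at once if the robot itself pushes the block or the bolt (more than 3 N) (contact force between any of the fingers, the arm and block above 3 N).
It fails at once if a bystander is pushed more than 15 mm (distance of any of tape_measure, washer_box, cork_roll from where it was at the start of the episode above 0.015 m).
It also fails if it takes over 67 s, if anything falls off the work surface, if the arm or the gripper's body presses on something with over 40 N, if the wrist force passes 120 N, or if a joint passes its speed limit or range.

## Robot

A 7-joint arm with a two-finger parallel gripper is mounted at the origin on a cart in front of the work surface, level with it; the furniture and walls round the work are solid. World frame = base frame: x ahead of the robot, y to its left, z up, the work surface at z = 0. Lengths are in m, angles in rad, forces in N, time in s.
With the tool pointing down it reaches from about 0.4 to 0.85 m from the base axis. Payload 10.4 kg.
Tool frame: the origin (TCP) lies between the finger pads; the fingertips stand 11 mm ahead of it and the grasp point (between the pads) lies 8 mm behind it (r.tcp_to_tips is the distance from the TCP to the fingertips, in m); z points along the fingers, y is the line along which they close (so a half turn about z gives the same grasp; the last joint's range is limited). The gripper opens to 87 mm and grips with 3 to 60 N. Pads are 19 mm wide; open, the fingers measure 117 mm over their backs; the gripper's body (75 mm by 190 mm) begins 51 mm behind the grasp point.
Start: joints at [1.2, 0.332, -0.065, 1.46, 0.022, 1.35, -0.088], TCP at [0.213, -0.588, 0.234] pointing down, gripper open.
Joint ranges: [-2.6, 2.6], [-0.5, 2.12], [-1.47, 1.34], [0.16, 2.42], [-1.27, 4.41], [0.06, 2.06], [-2.6, 2.6]. Speed limits (rad/s): [2.22, 2.22, 2.79, 2.79, 3.14, 3.14, 3.14].

## Interface

Orientations are given as a unit quaternion [x, y, z, w].
In Python, from bench import r gives the robot as it stands. The module is installed in compiled form; this text tells all that it offers.
- The arm moves only by the shell command python3 -m crank 'ROWS' [FORCE]. ROWS is JSON, a list of rows, each an object of numbers: "claw": the closure, from -1 (fully open) to 1 (shut); "dx", "dy", "dz": the shift along the tool's x, y, z each as a share of 3 cm, from -1 to 1; "ax", "ay", "az": the turn, a rotation vector about the tool's x, y, z each as a share of 6 degrees, from -1 to 1. A call has 1 to 8 rows; each row shifts and turns the commanded pose from where the row before left it, along the tool's axes as they then stand; what a row does not reach is not made up. A row lasts 1/12 s, in which the tool goes at most 41.7 mm and 7.16 degrees, less where a joint would pass 70% of its speed; a pose out of reach is approached as far as the arm can. A call with a number of a shift or a turn outside -1 to 1 is refused whole. A call with a gripper value outside its range is refused whole. The fingers move at their own pace and stop on an object; FORCE is the grip in N (left out, the last holds). Time passes only in rows, so rows that do not move let the fingers close. It gives the time, the measured TCP pose, the force, the opening and the grip force at its end, in the units of the state.
- r.read_state(): the state, without advancing time (a new reading comes with each control period).
- r.camera(name): name is "scene" or "side" or "wrist"; returns a dict with "color" (384x512x3 uint8, red, green, blue), "mtx" (3x3 intrinsics, pixels), "R" (3x3) and "t" (3): a world point X has camera coordinates R X + t; the wrist camera has in their place "hand_eye" (4x4, takes a point from camera to tool coordinates, whose origin is the TCP and whose axes are the flange's). Camera axes: x right, y down, z forward; pixel columns grow to the right and rows downward; lengths in m; the calibration is good to about 2 mm. The wrist camera is an equidistant fisheye: a pixel r from the principal point sees the ray r / f radians off the axis. A picture is of the moment at which its call begins: read the wrist's pose just before it. There is no depth.
- r.close_job(): hands the job in; it is judged then, once.
The state is a dict: "time": time; "joint_positions": joint angles; "joint_vel": joint speeds; "joint_torque": joint torques, N m; "ee_pos": TCP position; "eef_rot": TCP orientation; "ft_force": force on the tool from outside, world axes, zero at the start; "torque": the same for the moment, N m; "width": finger opening in m; "grip_force": force on a finger pad.
Only numpy, scipy, OpenCV 4.12 (cv2) and the standard library are available. Lean on these libraries where they do the work, as an engineer would, in place of code of your own. Each camera call takes 0.05 s, during which the arm holds its last target. There are 200 camera calls.

## Working session

There is one attempt and no reset: what is moved stays moved. The work goes in short steps, Python scripts to look and compute and a shell command to move; the robot and the scene stay as the last step left them, time stands still between calls to the robot, and variables do not carry over. Pictures are saved under pics/ and viewed, at most 10 in all, crops included, and the job is handed in when it is done.

```bash
mkdir -p pics
cat > h.py <<'E'
import numpy as np, cv2
from bench import r
from scipy.spatial.transform import Rotation as Rn
def snap(n,fn=None):
    s=r.read_state(); c=r.camera(n); c['s']=s
    if fn: cv2.imwrite('pics/'+fn,c['color'][:,:,::-1])
    return c
def ray(c,u,v):
    K=c['mtx']
    if 'R' in c:
        d=np.linalg.inv(K)@[u,v,1.]; return -c['R'].T@c['t'], c['R'].T@d
    a=np.array([(u-K[0,2])/K[0,0],(v-K[1,2])/K[1,1]]); th=np.hypot(*a)
    d=np.array([*(a/max(th,1e-9)*np.sin(th)),np.cos(th)])
    H=c['hand_eye']; T=Rn.from_quat(c['s']['eef_rot']).as_matrix()
    return T@H[:3,3]+c['s']['ee_pos'], T@H[:3,:3]@d
def onz(c,u,v,z):
    o,d=ray(c,u,v); return o+d*(z-o[2])/d[2]
E
python3 - <<'E'
from h import *
ims=[snap(n) for n in('scene','side','wrist')]
for c in ims: print(c['mtx'].round(1).tolist(), c.get('R',c.get('hand_eye')).round(3).tolist(), c.get('t'))
a=np.vstack([ims[0]['color'],ims[1]['color']])
cv2.imwrite('pics/a.png',cv2.resize(ims[0]['color'][:,:,::-1],(768,576),interpolation=cv2.INTER_CUBIC))
cv2.imwrite('pics/b.png',cv2.resize(ims[1]['color'][:,:,::-1],(768,576),interpolation=cv2.INTER_CUBIC))
s=r.read_state();print(s)
E
```

```text
[[444.0, 0.0, 260.0], [0.0, 444.0, 195.3], [0.0, 0.0, 1.0]] [[-0.421, -0.907, -0.0], [-0.498, 0.231, -0.836], [0.758, -0.352, -0.549]] [0.24827234 0.37005363 0.90859373]
[[356.2, 0.0, 253.5], [0.0, 356.2, 194.7], [0.0, 0.0, 1.0]] [[-0.848, -0.529, 0.007], [-0.26, 0.406, -0.876], [0.461, -0.745, -0.482]] [0.46857455 0.21128428 0.63420292]
[[297.3, 0.0, 259.0], [0.0, 297.3, 191.2], [0.0, 0.0, 1.0]] [[-0.0, -0.967, -0.254, 0.07], [1.0, -0.001, 0.001, 0.001], [-0.001, -0.254, 0.967, -0.151], [0.0, 0.0, 0.0, 1.0]] None
{'time': 0.15, 'joint_positions': array([ 1.20039477,  0.33270188, -0.0646854 ,  1.46074855,  0.02161014,
        1.3498984 , -0.08853912]), 'joint_vel': array([ 4.84952819e-04, -1.86354790e-03,  1.45251389e-03, -3.02675450e-03,
        3.40424695e-04,  6.44525225e-05,  1.06324924e-03]), 'joint_torque': array([ 1.62849148e-03, -6.23637056e+01,  2.49600416e-02, -3.90141892e+01,
       -6.12891116e-02,  3.71782319e-02,  1.49402731e-04]), 'ee_pos': array([ 0.21291285, -0.58731761,  0.23295209]), 'eef_rot': array([ 9.84920111e-01,  1.73008941e-01, -1.21559445e-04, -5.16210294e-04]), 'ft_force': array([-0.72869895,  0.07071829, -1.25197211]), 'torque': array([ 0.01744305, -0.00612432,  0.02237739]), 'grip_force': 0.0, 'width': 0.08703066853021776}
```

View pics/a.png

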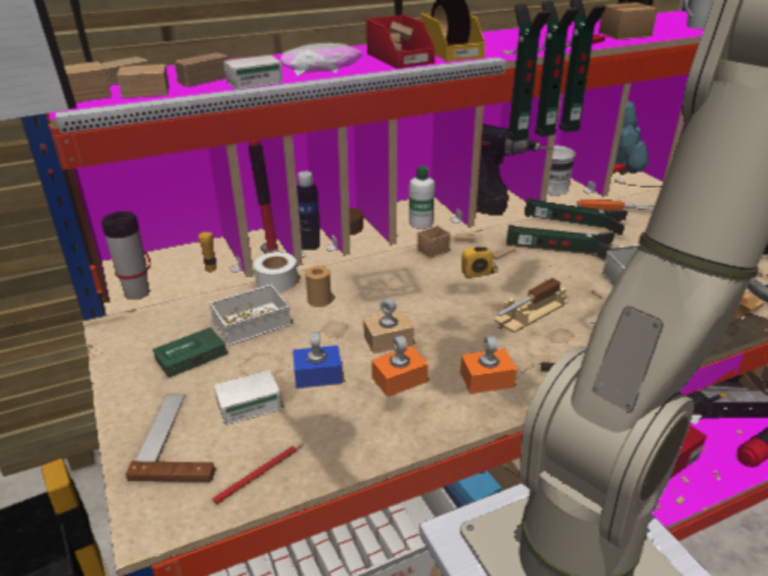

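View pics/b.png

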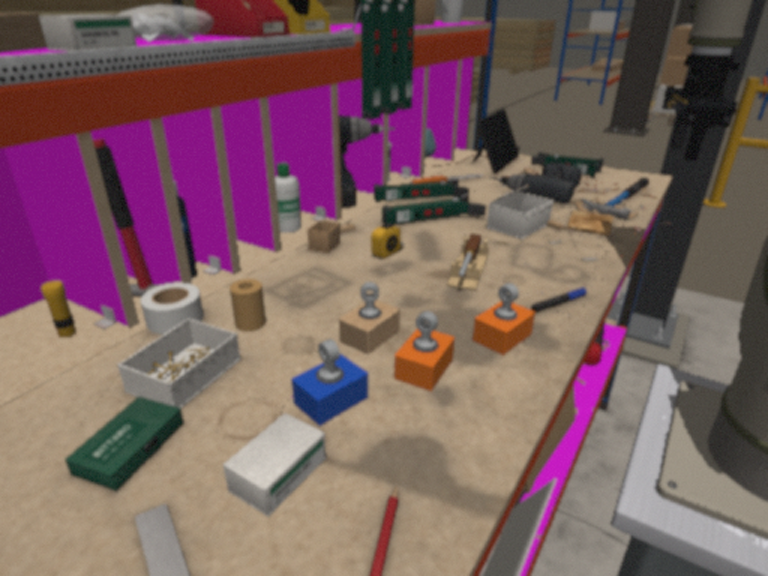

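The candidates in the scene picture are the natural-wood block (388,325), blue block (318,362), and orange blocks (400,365) and (488,368). I choose the wood one at (388,325), seen at (370,320) in the side picture. The rest with the bar is at (533,303), side (467,260). I'll check both in one close crop.

Run:
```python
from h import *
a=snap('scene');b=snap('side')
def cr(c,u,v,w=66,h=50): return cv2.resize(c['color'][v-h//2:v+h//2,u-w//2:u+w//2,::-1],(396,300),interpolation=cv2.INTER_CUBIC)
cv2.imwrite('pics/c.png',np.vstack([np.hstack([cr(a,259,215),cr(b,247,212)]),np.hstack([cr(a,355,202),cr(b,311,174)])]))
for z in(0.084,): print(onz(a,259,205,z),onz(b,247,195,z))
print('tip',onz(a,333,208,.04),'h',onz(a,363,193,.04)); print(onz(b,306,187,.04),onz(b,314,163,.04))
```

```text
[0.55528459 0.01907356 0.084     ] [0.55828038 0.02039476 0.084     ]
tip [ 0.50469963 -0.20368033  0.04      ] h [ 0.53520257 -0.33552807  0.04      ]
[ 0.49105921 -0.1709295   0.04      ] [ 0.53795739 -0.332777    0.04      ]
```

View pics/c.png

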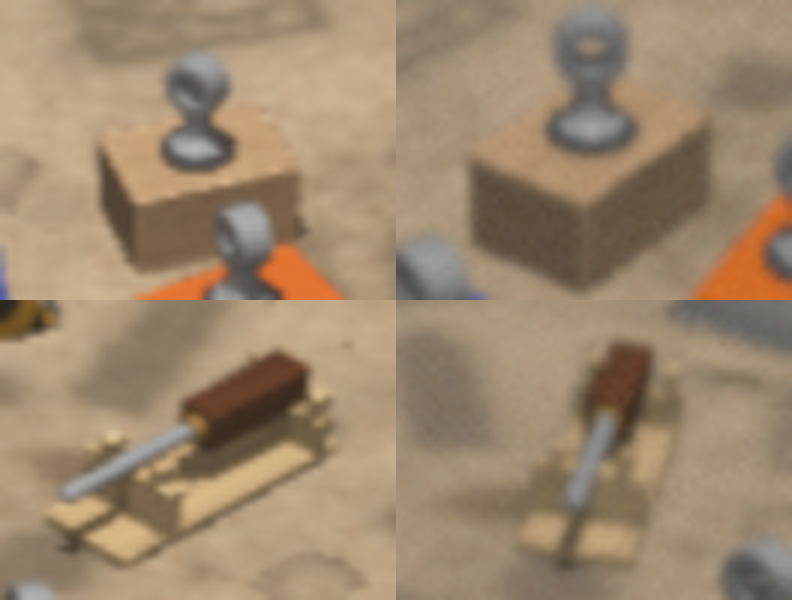

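The crop confirms it: the wood block carries the eye, which is open towards the side camera. The bar's tip is at scene px (333,209), with the handle up-right and the tip pointing to +y. Next I work out the geometry and the first reach.

```bash
cat >> h.py <<'E'
def yaw(s): 
    x=Rn.from_quat(s['eef_rot']).as_matrix()[:,0]; return np.degrees(np.arctan2(x[1],x[0]))
def need(p,yw=None,s=None):
    s=s or r.read_state(); M=Rn.from_quat(s['eef_rot']).as_matrix()
    print('now',s['ee_pos'].round(4),'yaw',round(yaw(s),1),'shift shares (tool)',(M.T@(np.array(p)-s['ee_pos'])/.03).round(2), end=' ')
    if yw is not None:
        Tx=np.array([np.cos(np.radians(yw)),np.sin(np.radians(yw)),0]);D=np.column_stack([Tx,np.cross([0,0,-1],Tx),[0,0,-1]])
        print('turn shares',(np.degrees(Rn.from_matrix(M.T@D).as_rotvec())/6).round(2),end='')
    print()
def tri(*o):
    A=0;b=0
    for c,u,v in o:
        p,d=ray(c,u,v); d=d/np.linalg.norm(d); P=np.eye(3)-np.outer(d,d); A=A+P; b=b+P@p
    return np.linalg.solve(A,b)
E
python3 - <<'E'
from h import *
a=snap('scene');b=snap('side')
def s(x,y): return (x)/6,y/6
print('bore',tri((a,226+197/6,190+83/6),(b,214+(590-396)/6,187+45/6)))
print('tip',tri((a,322+68/6,177+195/6),(b,278+(575-396)/6,149+205/6)))
print('rodstart',tri((a,322+197/6,177+126/6),(b,278+(609-396)/6,149+108/6)))
print('or1',tri((a,400/1.5,349/1.5),(b,427/1.5,323/1.5)),'or2',tri((a,490/1.5,346/1.5),(b,507/1.5,294/1.5)))
need([.535,-.31,.23],103)
E
```

```text
bore [0.56309257 0.01598914 0.08208682]
tip [ 0.49979234 -0.20206373  0.03693707]
rodstart [ 0.52260694 -0.29501644  0.04236954]
or1 [0.44241568 0.04863382 0.07785567] or2 [ 0.37792371 -0.09815162  0.07877443]
now [ 0.213  -0.5875  0.2334] yaw 19.9 shift shares (tool) [13.24 -5.04  0.11] turn shares [ -0.    -0.   -13.85]
```

```bash
python3 -m crank '[{"dx":0.5,"dy":-0.2},{"dx":0.9,"dy":-0.35},{"dx":0.95,"dy":-0.36},{"dx":0.95,"dy":-0.36},{"dx":0.95,"dy":-0.36},{"dx":0.95,"dy":-0.36},{"dx":0.95,"dy":-0.36},{"dx":0.95,"dy":-0.36}]' >/dev/null
python3 -m crank '[{"dx":0.95,"dy":-0.36},{"dx":0.95,"dy":-0.36},{"dx":0.95,"dy":-0.36},{"dx":0.95,"dy":-0.36},{"dx":0.95,"dy":-0.36},{"dx":0.9,"dy":-0.35},{"dx":0.5,"dy":-0.2},{}]'>/dev/null
python3 -m crank '[{"az":-0.5},{"az":-1},{"az":-1},{"az":-1},{"az":-1},{"az":-1},{"az":-1},{"az":-1}]'>/dev/null
python3 -m crank '[{"az":-1},{"az":-1},{"az":-1},{"az":-1},{"az":-1},{"az":-1},{"az":-0.4},{}]'
python3 - <<'E'
from h import *
need([.53,-.33,.20],103)
w=snap('wrist'); cv2.imwrite('pics/d.png',cv2.resize(w['color'][:,:,::-1],(768,576)))
E
```

```text
now [ 0.213  -0.5875  0.2334] yaw 19.9 shift shares (tool) [12.86 -4.47  1.11] turn shares [ -0.    -0.   -13.85]invalid input at $[0]: expected keys claw, dx, dy, dz, ax, ay, az
invalid input at $[0]: expected keys claw, dx, dy, dz, ax, ay, az
invalid input at $[0]: expected keys claw, dx, dy, dz, ax, ay, az
invalid input at $[0]: expected keys claw, dx, dy, dz, ax, ay, az
```

View pics/d.png

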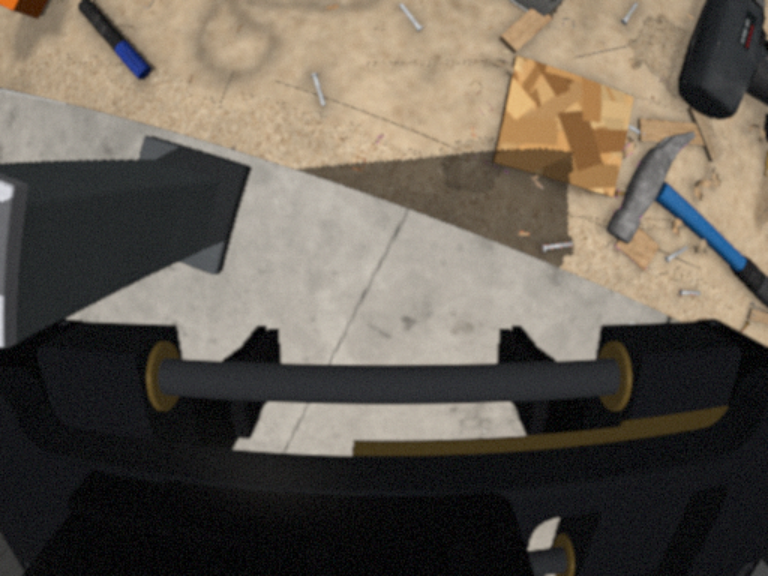

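The move was refused because every row needs all seven keys. The wrist picture is still the start view, with tool +x up in the image. I'll retype it with all keys.

```bash
python3 -m crank '[{"claw":-1,"dx":0.5,"dy":-0.2,"dz":0,"ax":0,"ay":0,"az":0},{"claw":-1,"dx":0.9,"dy":-0.35,"dz":0,"ax":0,"ay":0,"az":0},{"claw":-1,"dx":0.95,"dy":-0.36,"dz":0,"ax":0,"ay":0,"az":0},{"claw":-1,"dx":0.95,"dy":-0.36,"dz":0,"ax":0,"ay":0,"az":0},{"claw":-1,"dx":0.95,"dy":-0.36,"dz":0,"ax":0,"ay":0,"az":0},{"claw":-1,"dx":0.95,"dy":-0.36,"dz":0,"ax":0,"ay":0,"az":0},{"claw":-1,"dx":0.95,"dy":-0.36,"dz":0,"ax":0,"ay":0,"az":0},{"claw":-1,"dx":0.95,"dy":-0.36,"dz":0,"ax":0,"ay":0,"az":0}]'
python3 -m crank '[{"claw":-1,"dx":0.95,"dy":-0.36,"dz":0,"ax":0,"ay":0,"az":0},{"claw":-1,"dx":0.95,"dy":-0.36,"dz":0,"ax":0,"ay":0,"az":0},{"claw":-1,"dx":0.95,"dy":-0.36,"dz":0,"ax":0,"ay":0,"az":0},{"claw":-1,"dx":0.95,"dy":-0.36,"dz":0,"ax":0,"ay":0,"az":0},{"claw":-1,"dx":0.95,"dy":-0.36,"dz":0,"ax":0,"ay":0,"az":0},{"claw":-1,"dx":0.9,"dy":-0.3,"dz":0,"ax":0,"ay":0,"az":0},{"claw":-1,"dx":0.5,"dy":-0.1,"dz":0,"ax":0,"ay":0,"az":-0.5},{"claw":-1,"dx":0,"dy":0,"dz":0,"ax":0,"ay":0,"az":-1}]'
python3 -m crank '[{"claw":-1,"dx":0,"dy":0,"dz":0,"ax":0,"ay":0,"az":-1},{"claw":-1,"dx":0,"dy":0,"dz":0,"ax":0,"ay":0,"az":-1},{"claw":-1,"dx":0,"dy":0,"dz":0,"ax":0,"ay":0,"az":-1},{"claw":-1,"dx":0,"dy":0,"dz":0,"ax":0,"ay":0,"az":-1},{"claw":-1,"dx":0,"dy":0,"dz":0,"ax":0,"ay":0,"az":-1},{"claw":-1,"dx":0,"dy":0,"dz":0,"ax":0,"ay":0,"az":-1},{"claw":-1,"dx":0,"dy":0,"dz":0,"ax":0,"ay":0,"az":-1},{"claw":-1,"dx":0,"dy":0,"dz":0,"ax":0,"ay":0,"az":-1}]'
python3 -m crank '[{"claw":-1,"dx":0,"dy":0,"dz":0,"ax":0,"ay":0,"az":-1},{"claw":-1,"dx":0,"dy":0,"dz":0,"ax":0,"ay":0,"az":-1},{"claw":-1,"dx":0,"dy":0,"dz":0,"ax":0,"ay":0,"az":-1},{"claw":-1,"dx":0,"dy":0,"dz":0,"ax":0,"ay":0,"az":-1},{"claw":-1,"dx":0,"dy":0,"dz":0,"ax":0,"ay":0,"az":-0.4},{"claw":-1,"dx":0,"dy":0,"dz":0,"ax":0,"ay":0,"az":0}]'
python3 - <<'E'
from h import *
need([.53,-.33,.20],103)
w=snap('wrist'); cv2.imwrite('pics/e.png',cv2.resize(w['color'][:,:,::-1],(768,576)))
E
```

```text
time: 1.07
ee_pos: [0.3865, -0.4375, 0.2337]
eef_rot: [0.985, 0.173, 0.0, 0.0]
ft_force: [-0.2, -0.5, -0.2]
width: 0.0868
grip_force: 0.0
time: 1.73
ee_pos: [0.5397, -0.3095, 0.2334]
eef_rot: [0.967, 0.253, 0.001, -0.001]
ft_force: [0.7, -0.5, 0.4]
width: 0.0869
grip_force: 0.0
time: 2.4
ee_pos: [0.5365, -0.3137, 0.2335]
eef_rot: [0.781, 0.624, -0.0, 0.0]
ft_force: [-0.3, -0.5, -0.3]
width: 0.087
grip_force: 0.0
time: 2.9
ee_pos: [0.5364, -0.3137, 0.2335]
eef_rot: [0.62, 0.785, -0.0, -0.0]
ft_force: [0.6, -0.3, -0.1]
width: 0.0866
grip_force: 0.0
now [ 0.5364 -0.3137  0.2335] yaw 103.4 shift shares (tool) [-0.48 -0.33  1.12] turn shares [-0.   -0.    0.07]
```

View pics/e.png

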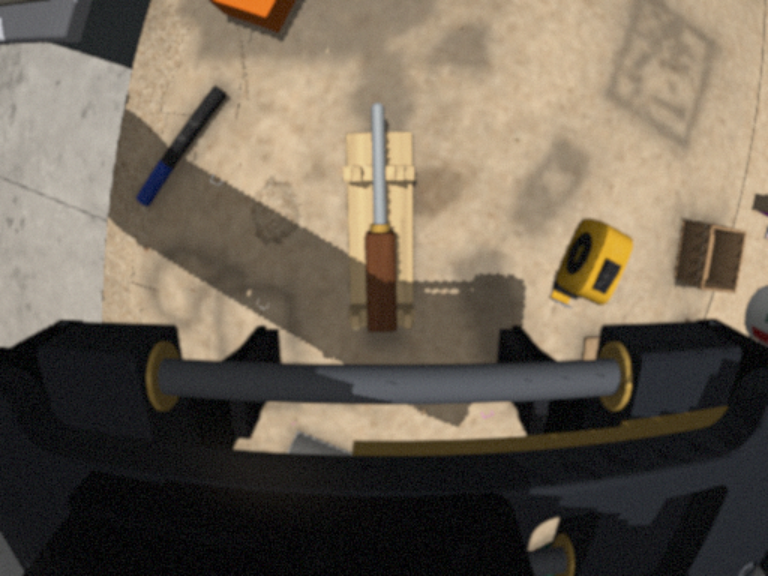

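The wrist view (768-wide) shows the tip at (377,104), the handle front at (380,232), and the handle rear at (382,330). The gripper is above and aligned with the bar.

Run:
```python
from h import *
w=snap('wrist')
t=onz(w,377/1.5,104/1.5,.040);f=onz(w,380/1.5,233/1.5,.052);b=onz(w,382/1.5,330/1.5,.052)
print(t,f,b,np.linalg.norm(f-b))
d=t-b; print('yaw',np.degrees(np.arctan2(d[1],d[0])), 'o', (f+b)/2)
o=.5*(f+b)/2+.5*(t-.14*np.array([np.cos(np.arctan2(d[1],d[0])),np.sin(np.arctan2(d[1],d[0])),0])); print(o)
u=d/np.linalg.norm(d); o2=o+0.01*u
need([o2[0],o2[1],.036],np.degrees(np.arctan2(d[1],d[0])))
```

```text
[ 0.50086913 -0.19757644  0.04      ] [ 0.52571273 -0.29301367  0.052     ] [ 0.54455974 -0.36784138  0.052     ] 0.07716473010276464
yaw 104.39179308321084 o [ 0.53513624 -0.33042752  0.052     ]
[ 0.53540126 -0.33180529  0.046     ]
now [ 0.5365 -0.3137  0.2335] yaw 103.2 shift shares (tool) [-0.25 -0.18  6.58] turn shares [ 0.   0.  -0.2]
```

```bash
python3 -m crank '[{"claw":-1,"dx":-0.25,"dy":-0.18,"dz":0.5,"ax":0,"ay":0,"az":-0.2},{"claw":-1,"dx":0,"dy":0,"dz":1,"ax":0,"ay":0,"az":0},{"claw":-1,"dx":0,"dy":0,"dz":1,"ax":0,"ay":0,"az":0},{"claw":-1,"dx":0,"dy":0,"dz":1,"ax":0,"ay":0,"az":0},{"claw":-1,"dx":0,"dy":0,"dz":1,"ax":0,"ay":0,"az":0},{"claw":-1,"dx":0,"dy":0,"dz":0.6,"ax":0,"ay":0,"az":0},{"claw":-1,"dx":0,"dy":0,"dz":0,"ax":0,"ay":0,"az":0}]'
python3 - <<'E'
from h import *
w=snap('wrist'); cv2.imwrite('pics/f.png',cv2.resize(w['color'][:,:,::-1],(768,576)))
E
```

```text
time: 3.58
ee_pos: [0.5306, -0.321, 0.0761]
eef_rot: [0.613, 0.79, -0.0, -0.003]
ft_force: [-0.4, 0.4, -0.1]
width: 0.087
grip_force: 0.0
```

View pics/f.png

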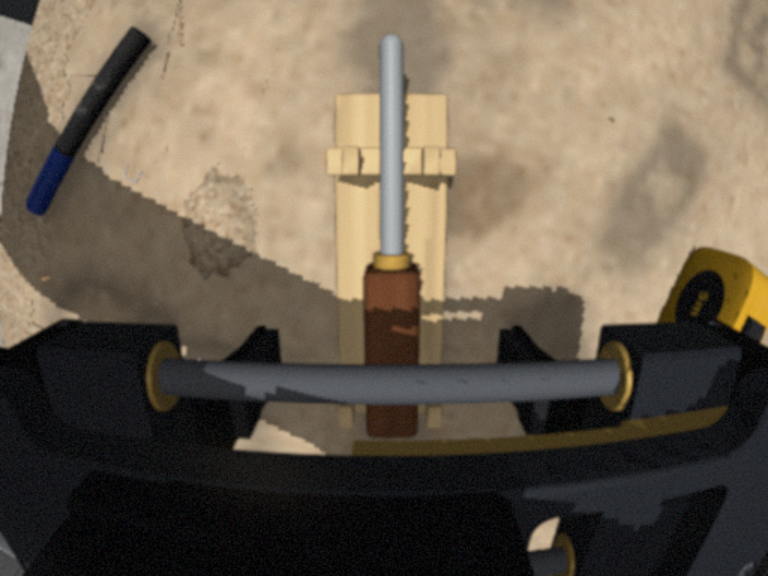

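The bar sits centred between the fingers (column 391 against the mid-line at 389) and parallel to the tool x axis. I'll descend and grip.

```bash
python3 -m crank '[{"claw":-1,"dx":0,"dy":0,"dz":0.8,"ax":0,"ay":0,"az":0},{"claw":-1,"dx":0,"dy":0,"dz":0.53,"ax":0,"ay":0,"az":0},{"claw":-1,"dx":0,"dy":0,"dz":0,"ax":0,"ay":0,"az":0},{"claw":1,"dx":0,"dy":0,"dz":0,"ax":0,"ay":0,"az":0},{"claw":1,"dx":0,"dy":0,"dz":0,"ax":0,"ay":0,"az":0},{"claw":1,"dx":0,"dy":0,"dz":0,"ax":0,"ay":0,"az":0},{"claw":1,"dx":0,"dy":0,"dz":0,"ax":0,"ay":0,"az":0},{"claw":1,"dx":0,"dy":0,"dz":0,"ax":0,"ay":0,"az":0}]' 40
python3 -m crank '[{"claw":1,"dx":0,"dy":0,"dz":0,"ax":0,"ay":0,"az":0},{"claw":1,"dx":0,"dy":0,"dz":0,"ax":0,"ay":0,"az":0},{"claw":1,"dx":0,"dy":0,"dz":0,"ax":0,"ay":0,"az":0},{"claw":1,"dx":0,"dy":0,"dz":0,"ax":0,"ay":0,"az":0}]'
```

```text
time: 4.3
ee_pos: [0.5335, -0.3225, 0.0417]
eef_rot: [0.612, 0.791, 0.0, 0.001]
ft_force: [0.2, -0.1, 0.2]
width: 0.0611
grip_force: 0.0
time: 4.63
ee_pos: [0.533, -0.3222, 0.0407]
eef_rot: [0.612, 0.791, -0.0, 0.0]
ft_force: [-0.6, 0.9, -0.6]
width: 0.0348
grip_force: 0.0
```

```bash
python3 -m crank '[{"claw":0.2,"dx":0,"dy":0,"dz":0.16,"ax":0,"ay":0,"az":0},{"claw":0.2,"dx":0,"dy":0,"dz":0,"ax":0,"ay":0,"az":0},{"claw":1,"dx":0,"dy":0,"dz":0,"ax":0,"ay":0,"az":0},{"claw":1,"dx":0,"dy":0,"dz":0,"ax":0,"ay":0,"az":0},{"claw":1,"dx":0,"dy":0,"dz":0,"ax":0,"ay":0,"az":0},{"claw":1,"dx":0,"dy":0,"dz":0,"ax":0,"ay":0,"az":0},{"claw":1,"dx":0,"dy":0,"dz":0,"ax":0,"ay":0,"az":0}]'
python3 -m crank '[{"claw":1,"dx":0,"dy":0,"dz":-0.5,"ax":0,"ay":0,"az":0},{"claw":1,"dx":0,"dy":0,"dz":-1,"ax":0,"ay":0,"az":0},{"claw":1,"dx":0,"dy":0,"dz":-1,"ax":0,"ay":0,"az":0},{"claw":1,"dx":0,"dy":0,"dz":-1,"ax":0,"ay":0,"az":0},{"claw":1,"dx":0,"dy":0,"dz":-0.5,"ax":0,"ay":0,"az":0},{"claw":1,"dx":0,"dy":0,"dz":0,"ax":0,"ay":0,"az":0}]'
python3 - <<'E'
from h import *
a=snap('scene');b=snap('side')
print(a['s']['ee_pos'])
def cr(c,u,v,w=66,h=50): return cv2.resize(c['color'][v-h//2:v+h//2,u-w//2:u+w//2,::-1],(396,300),interpolation=cv2.INTER_CUBIC)
w=cv2.resize(snap('wrist')['color'][:,:,::-1],(400,300))
cv2.imwrite('pics/g.png',np.vstack([np.hstack([cr(a,350,165),cr(b,315,135)]),np.hstack([w,cr(b,247,212)])[:, :796] if 0 else np.hstack([cv2.resize(w,(396,300)),cr(b,247,200)])]))
E
```

```text
time: 5.22
ee_pos: [0.533, -0.3222, 0.0358]
eef_rot: [0.612, 0.791, -0.0, -0.0]
ft_force: [0.2, -0.4, -1.4]
width: 0.0237
grip_force: 40.0
time: 5.72
ee_pos: [0.5348, -0.323, 0.1602]
eef_rot: [0.612, 0.791, 0.0, 0.003]
ft_force: [0.4, -0.5, -1.8]
width: 0.0238
grip_force: 40.0
[ 0.53484996 -0.32295931  0.16016194]
```

View pics/g.png

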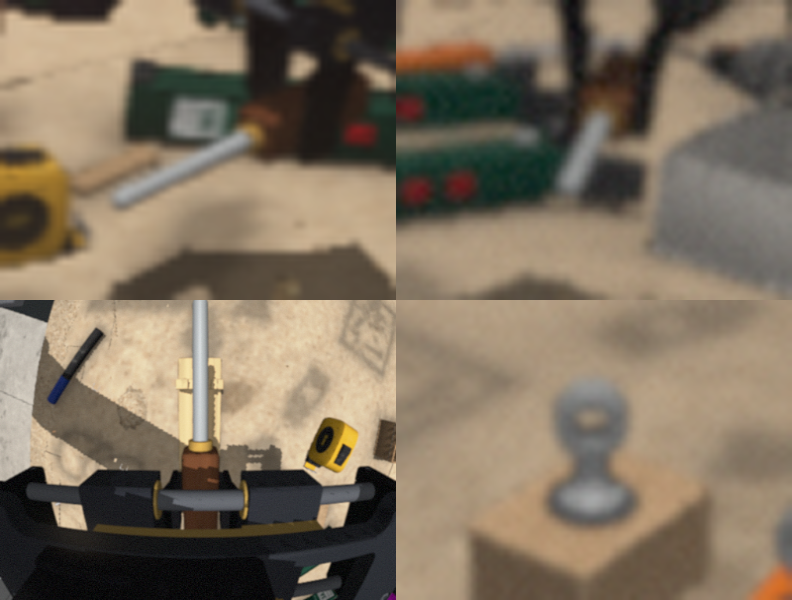

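Run:
```python
from h import *
a=snap('scene');b=snap('side'); s=a['s']
t=tri((a,337.3,173),(b,311,140.8)); M=Rn.from_quat(s['eef_rot']).as_matrix()
print('tip',t,'in tool',M.T@(t-s['ee_pos']))
need([.563,-.165,.16],90)
```

```text
tip [ 0.50288646 -0.20435391  0.16131287] in tool [ 0.12126983  0.0009214  -0.00659926]
now [ 0.5321 -0.3218  0.154 ] yaw 104.5 shift shares (tool) [ 4.8   2.31 -0.19] turn shares [-0.02 -0.02  2.42]
```

```bash
python3 -m crank '[{"claw":1,"dx":0.5,"dy":0.24,"dz":0,"ax":0,"ay":0,"az":0},{"claw":1,"dx":0.9,"dy":0.43,"dz":0,"ax":0,"ay":0,"az":0},{"claw":1,"dx":0.9,"dy":0.43,"dz":0,"ax":0,"ay":0,"az":0},{"claw":1,"dx":0.9,"dy":0.43,"dz":0,"ax":0,"ay":0,"az":0},{"claw":1,"dx":0.9,"dy":0.43,"dz":0,"ax":0,"ay":0,"az":0},{"claw":1,"dx":0.7,"dy":0.35,"dz":0,"ax":0,"ay":0,"az":0.4},{"claw":1,"dx":0,"dy":0,"dz":0,"ax":0,"ay":0,"az":1},{"claw":1,"dx":0,"dy":0,"dz":0,"ax":0,"ay":0,"az":1}]'
python3 -m crank '[{"claw":1,"dx":0,"dy":0,"dz":0,"ax":0,"ay":0,"az":0},{"claw":1,"dx":0,"dy":0,"dz":0,"ax":0,"ay":0,"az":0}]'
python3 - <<'E'
from h import *
w=snap('wrist'); np.save('w.npy',w,allow_pickle=True)
s=w['s'];print(s['ee_pos'],yaw(s),s['torque'],s['ft_force'])
cv2.imwrite('pics/i.png',cv2.resize(w['color'][0:240,90:410,::-1],(800,600),interpolation=cv2.INTER_CUBIC))
E
```

```text
time: 6.63
ee_pos: [0.5638, -0.1629, 0.1546]
eef_rot: [0.707, 0.708, -0.0, -0.001]
ft_force: [1.0, -0.6, -1.0]
width: 0.0235
grip_force: 40.0
time: 6.8
ee_pos: [0.5635, -0.1654, 0.1549]
eef_rot: [0.705, 0.709, -0.0, -0.001]
ft_force: [0.1, -0.5, -1.3]
width: 0.0238
grip_force: 40.0
[ 0.56348043 -0.16542152  0.15487667] 90.30411417001095 [-0.02686147 -0.07253363  0.01446016] [ 0.10698715 -0.52761986 -1.31756174]
```

View pics/i.png

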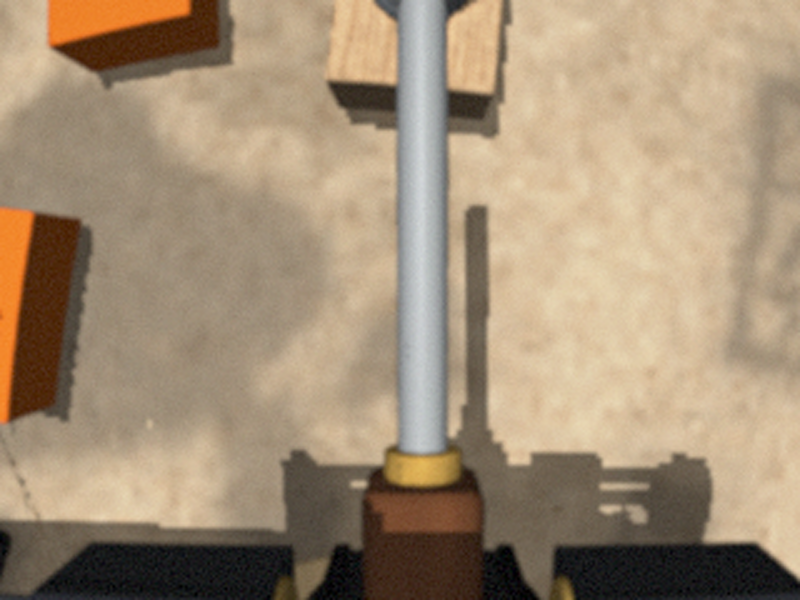

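The rod hides the eye, which lies past the top edge, and the block is straight ahead at (415,90). I'll move sideways and higher so the wrist camera can look down on the eye beside the rod.

```bash
python3 -m crank '[{"claw":1,"dx":0,"dy":0,"dz":-0.9,"ax":0,"ay":0,"az":0},{"claw":1,"dx":0.5,"dy":-0.5,"dz":-0.6,"ax":0,"ay":0,"az":0},{"claw":1,"dx":0.9,"dy":-0.5,"dz":0,"ax":0,"ay":0,"az":0},{"claw":1,"dx":0.9,"dy":-0.5,"dz":0,"ax":0,"ay":0,"az":0},{"claw":1,"dx":0.9,"dy":0,"dz":0,"ax":0,"ay":0,"az":0},{"claw":1,"dx":0.3,"dy":0,"dz":0,"ax":0,"ay":0,"az":0},{"claw":1,"dx":0,"dy":0,"dz":0,"ax":0,"ay":0,"az":0},{"claw":1,"dx":0,"dy":0,"dz":0,"ax":0,"ay":0,"az":0}]'
python3 - <<'E'
from h import *
w=snap('wrist');a=snap('scene');b=snap('side')
s=w['s'];print(s['ee_pos'],yaw(s))
G=np.array([.563,.016,.084])
M=Rn.from_quat(s['eef_rot']).as_matrix();H=w['hand_eye'];q=H[:3,:3].T@(M.T@(G-s['ee_pos'])-H[:3,3]);th=np.arctan2(np.hypot(q[0],q[1]),q[2]);p=w['mtx'][:2,2]+297.3*th*q[:2]/np.hypot(*q[:2]);print(p)
u,v=[int(x) for x in p]; u0=u-40;v0=max(0,v-30)
print('wrist crop0',u0,v0)
A=cv2.resize(w['color'][v0:v0+60,u0:u0+80,::-1],(800,600),interpolation=cv2.INTER_CUBIC)
cv2.imwrite('pics/j.png',A)
E
```

```text
time: 7.52
ee_pos: [0.5188, -0.0611, 0.2007]
eef_rot: [0.706, 0.709, -0.0, 0.0]
ft_force: [0.1, -0.6, -1.4]
width: 0.0236
grip_force: 40.0
[ 0.51880926 -0.06111538  0.20071971] 90.23415840549508
[307.8019828  106.01432472]
wrist crop0 267 76
```

View pics/j.png

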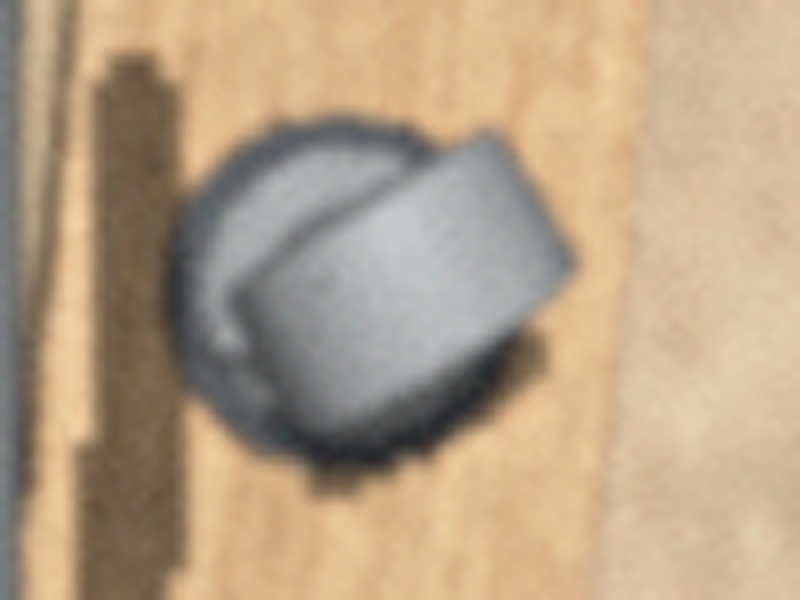

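The picture shows the eye's top as a rectangle with corners (490,130), (578,265), (325,440), (240,290), centred at (408,281). The washer circle is centred at about (350,293). So the hole axis is turned about 34° from y, with its near end towards +x/-y.

Run:
```python
from h import *
w=snap('wrist')
P=lambda x,y,z: onz(w,267+x/10,76+y/10,z)
l=P(282,365,.084);q=P(534,197,.084); c=(l+q)/2
print(c,np.linalg.norm(q-l)); d=q-l; ang=np.degrees(np.arctan2(d[1],d[0])); print('hole yaw in',ang+90, 'washer',P(350,293,.047))
# rod line in this view: pts
v=w['color'].astype(int)
y=ang+90;u=np.array([np.cos(np.radians(y)),np.sin(np.radians(y)),0])
for k in(.160,.10,):
    t=c-u*k; print(k,t); need([t[0],t[1],.080],y)
```

```text
[0.56320809 0.01664317 0.084     ] 0.02783345953927811
hole yaw in 125.07454272703451 washer [0.56322335 0.01651965 0.047     ]
0.16 [ 0.65515076 -0.11430165  0.084     ]
now [ 0.5188 -0.062   0.2005] yaw 90.0 shift shares (tool) [-1.75  4.55  4.02] turn shares [-0.   -0.   -5.84]
0.1 [ 0.62067226 -0.06519734  0.084     ]
now [ 0.5188 -0.062   0.2005] yaw 90.0 shift shares (tool) [-0.11  3.4   4.02] turn shares [-0.   -0.   -5.84]
```

```bash
python3 -m crank '[{"claw":1,"dx":-0.2,"dy":0.5,"dz":0,"ax":0,"ay":0,"az":0},{"claw":1,"dx":-0.4,"dy":0.9,"dz":0,"ax":0,"ay":0,"az":0},{"claw":1,"dx":-0.4,"dy":0.95,"dz":0,"ax":0,"ay":0,"az":0},{"claw":1,"dx":-0.4,"dy":0.95,"dz":0,"ax":0,"ay":0,"az":0},{"claw":1,"dx":-0.3,"dy":0.8,"dz":0,"ax":0,"ay":0,"az":0},{"claw":1,"dx":-0.2,"dy":0.5,"dz":0,"ax":0,"ay":0,"az":-0.5},{"claw":1,"dx":0,"dy":0,"dz":0.5,"ax":0,"ay":0,"az":-1},{"claw":1,"dx":0,"dy":0,"dz":0.5,"ax":0,"ay":0,"az":-1}]'
python3 -m crank '[{"claw":1,"dx":0,"dy":0,"dz":0.5,"ax":0,"ay":0,"az":-1},{"claw":1,"dx":0,"dy":0,"dz":0.5,"ax":0,"ay":0,"az":-1},{"claw":1,"dx":0,"dy":0,"dz":0.8,"ax":0,"ay":0,"az":-1},{"claw":1,"dx":0,"dy":0,"dz":0.7,"ax":0,"ay":0,"az":-0.3},{"claw":1,"dx":0,"dy":0,"dz":0.3,"ax":0,"ay":0,"az":0},{"claw":1,"dx":0,"dy":0,"dz":0,"ax":0,"ay":0,"az":0},{"claw":1,"dx":0,"dy":0,"dz":0,"ax":0,"ay":0,"az":0}]'
python3 - <<'E'
from h import *
a=snap('scene');b=snap('side')
need([.6566,-.1194,.080],124.5)
def cr(c,u,v,w=66,h=100): return cv2.resize(c['color'][v-h//2:v+h//2,u-w//2:u+w//2,::-1],(396,600),interpolation=cv2.INTER_CUBIC)
cv2.imwrite('pics/k.png',np.hstack([cr(a,265,200),cr(b,255,190)]))
E
```

```text
time: 8.38
ee_pos: [0.658, -0.1187, 0.1701]
eef_rot: [0.607, 0.795, 0.0, 0.0]
ft_force: [-0.2, -0.3, -2.2]
width: 0.0235
grip_force: 40.0
time: 8.97
ee_pos: [0.6569, -0.1177, 0.0871]
eef_rot: [0.463, 0.886, -0.0, -0.0]
ft_force: [0.2, -0.5, -0.5]
width: 0.0236
grip_force: 40.0
now [ 0.6578 -0.1174  0.0885] yaw 124.9 shift shares (tool) [-0.03 -0.07  0.28] turn shares [0.01 0.02 0.06]
```

View pics/k.png

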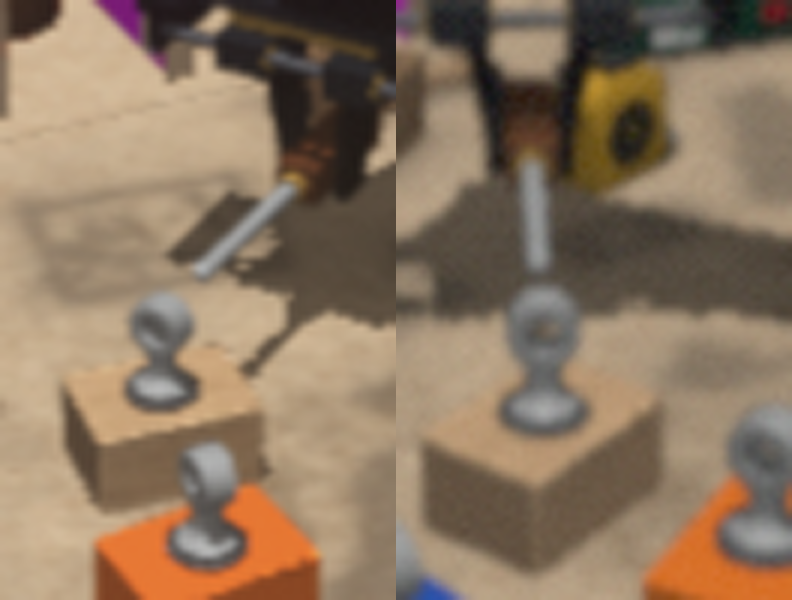

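The tip is at (200,272) in the scene crop and (540,268) in the side crop. The eye's centre is at (161,322) and (543,328). The rod points at the hole but is still about 8 mm high.

Run:
```python
from h import *
a=snap('scene');b=snap('side');s=r.read_state();M=Rn.from_quat(s['eef_rot']).as_matrix()
T=lambda x,y,X,Y: tri((a,232+x/6,150+y/6),(b,222+(X-396)/6,140+Y/6))
t=T(200,272,540,268);f=T(295,182,533,160);e=T(161,322,543,328)
for n,p in zip(('tip','front','eye'),(t,f,e)): print(n,p,'tool mm',(M.T@(p-s['ee_pos'])*1e3).round(1))
need([.6566,-.1194,.080],124.5)
```

```text
tip [ 0.5844022  -0.01499959  0.0895277 ] tool mm [125.8  -1.6  -1.3]
front [ 0.63982085 -0.09562066  0.09182644] tool mm [28.  -2.3 -3.5]
eye [0.56272859 0.01613274 0.0823411 ] tool mm [163.8  -1.6   5.8]
now [ 0.6577 -0.1173  0.0884] yaw 124.9 shift shares (tool) [-0.04 -0.07  0.28] turn shares [0.01 0.02 0.07]
```

```bash
python3 -m crank '[{"claw":1,"dx":0,"dy":0,"dz":0.24,"ax":0,"ay":0,"az":0.05},{"claw":1,"dx":0,"dy":0,"dz":0,"ax":0,"ay":0,"az":0},{"claw":1,"dx":0,"dy":0,"dz":0,"ax":0,"ay":0,"az":0},{"claw":1,"dx":0,"dy":0,"dz":0,"ax":0,"ay":0,"az":0},{"claw":1,"dx":0.4,"dy":0,"dz":0,"ax":0,"ay":0,"az":0},{"claw":1,"dx":0.3,"dy":0,"dz":0,"ax":0,"ay":0,"az":0},{"claw":1,"dx":0,"dy":0,"dz":0,"ax":0,"ay":0,"az":0}]'
python3 -m crank '[{"claw":1,"dx":0.15,"dy":0,"dz":0,"ax":0,"ay":0,"az":0},{"claw":1,"dx":0.15,"dy":0,"dz":0,"ax":0,"ay":0,"az":0},{"claw":1,"dx":0.1,"dy":0,"dz":0,"ax":0,"ay":0,"az":0},{"claw":1,"dx":0,"dy":0,"dz":0,"ax":0,"ay":0,"az":0}]'
python3 - <<'E'
from h import *
need([.563+.566*.09,.0166-.824*.09,.0812],124.5); s=r.read_state(); M=Rn.from_quat(s['eef_rot']).as_matrix(); print('tool F',M.T@s['ft_force'],'T',M.T@s['torque'])
print('bore in tool',M.T@(np.array([.5632,.0166,.084])-s['ee_pos']))
E
```

```text
time: 9.75
ee_pos: [0.6443, -0.0975, 0.0799]
eef_rot: [0.464, 0.886, 0.0, -0.0]
ft_force: [-1.0, 0.9, -1.7]
width: 0.0239
grip_force: 40.0
time: 10.08
ee_pos: [0.6379, -0.0894, 0.0797]
eef_rot: [0.464, 0.886, 0.0, -0.0]
ft_force: [-0.1, -0.4, -1.4]
width: 0.0237
grip_force: 40.0
now [ 0.6379 -0.0894  0.0797] yaw 124.7 shift shares (tool) [ 1.33 -0.05 -0.05] turn shares [ 0.   -0.    0.03]
tool F [-0.31555359 -0.32293134  1.41914793] T [-0.15019755 -0.05731982 -0.01634966]
bore in tool [ 0.12964966 -0.00116885 -0.0042403 ]
```

```bash
python3 -m crank '[{"claw":1,"dx":0.15,"dy":0,"dz":-0.02,"ax":0,"ay":0,"az":0},{"claw":1,"dx":0.15,"dy":0,"dz":0,"ax":0,"ay":0,"az":0},{"claw":1,"dx":0.1,"dy":0,"dz":0,"ax":0,"ay":0,"az":0},{"claw":1,"dx":0,"dy":0,"dz":0,"ax":0,"ay":0,"az":0}]'
cat > st.py <<'E'
from h import *
F=[];Tq=[];
s=r.read_state(); M=Rn.from_quat(s['eef_rot']).as_matrix(); print('tool F',(M.T@s['ft_force']).round(2),'T',(M.T@s['torque']).round(3),'yaw',round(yaw(s),2),s['ee_pos'].round(4))
print('bore in tool mm',(M.T@(np.array([.5632,.0166,.084])-s['ee_pos'])*1e3).round(1))
E
python3 st.py
```

```text
time: 10.42
ee_pos: [0.631, -0.0792, 0.0803]
eef_rot: [0.464, 0.886, 0.0, -0.0]
ft_force: [-0.4, 0.3, -0.9]
width: 0.0236
grip_force: 40.0
tool F [ 0.43 -0.16  0.9 ] T [-0.134 -0.06  -0.052] yaw 124.68 [ 0.631  -0.0792  0.0803]
bore in tool mm [117.4  -1.2  -3.6]
```

```bash
python3 -m crank '[{"claw":1,"dx":0.2,"dy":-0.02,"dz":0,"ax":0,"ay":0,"az":0},{"claw":1,"dx":0.2,"dy":-0.02,"dz":0,"ax":0,"ay":0,"az":0},{"claw":1,"dx":0.2,"dy":0,"dz":0,"ax":0,"ay":0,"az":0},{"claw":1,"dx":0.2,"dy":0,"dz":0,"ax":0,"ay":0,"az":0},{"claw":1,"dx":0,"dy":0,"dz":0,"ax":0,"ay":0,"az":0},{"claw":1,"dx":0,"dy":0,"dz":0,"ax":0,"ay":0,"az":0},{"claw":1,"dx":0,"dy":0,"dz":0,"ax":0,"ay":0,"az":0}]'
python3 st.py
python3 - <<'E'
from h import *
np.save('base.npy',[snap('side')['color'],snap('scene')['color']])
E
```

```text
time: 11.0
ee_pos: [0.6168, -0.0614, 0.0803]
eef_rot: [0.465, 0.885, -0.0, 0.0]
ft_force: [-0.4, 0.2, -1.3]
width: 0.0237
grip_force: 40.0
tool F [ 0.39 -0.22  1.28] T [-0.124 -0.108  0.002] yaw 124.62 [ 0.6168 -0.0614  0.0803]
bore in tool mm [94.6  0.2 -3.7]
```

```bash
cat > meas.py <<'E'
from h import *
import sys
B=np.array([.5632,.0166,.084]); L=[]
for i in range(4):
    s=r.read_state(); q=s['ee_pos']-B; F=s['ft_force']; M=Rn.from_quat(s['eef_rot']).as_matrix()
    L.append([s['torque'][2]+q[0]*F[1]-q[1]*F[0],s['torque'][2],*(M.T@F),yaw(s),*(M.T@-q*1e3)]); r.camera('wrist')
m=np.mean(L,0); print('t %.2f Mz %.3f (sd %.3f) Tz %.3f F %s yaw %.2f bore %s'%(s['time'],m[0],np.std(L,0)[0],m[1],m[2:5].round(1),m[5],m[6:].round(1)))
sys.exit(int(abs(m[0])>.2))
E
python3 meas.py
python3 -m crank '[{"claw":1,"dx":0.008,"dy":-0.165,"dz":0,"ax":0,"ay":0,"az":0.5},{"claw":1,"dx":0.008,"dy":-0.165,"dz":0,"ax":0,"ay":0,"az":0.5},{"claw":1,"dx":0,"dy":0,"dz":0,"ax":0,"ay":0,"az":0},{"claw":1,"dx":0,"dy":0,"dz":0,"ax":0,"ay":0,"az":0}]' >/dev/null; python3 meas.py && python3 -m crank '[{"claw":1,"dx":0.008,"dy":-0.165,"dz":0,"ax":0,"ay":0,"az":0.5},{"claw":1,"dx":0,"dy":0,"dz":0,"ax":0,"ay":0,"az":0},{"claw":1,"dx":0,"dy":0,"dz":0,"ax":0,"ay":0,"az":0}]' >/dev/null; python3 meas.py
```

```text
t 11.25 Mz -0.028 (sd 0.071) Tz -0.027 F [-0.4 -0.   1.2] yaw 124.60 bore [94.7  0.2 -3.8]
t 11.78 Mz -0.009 (sd 0.050) Tz -0.022 F [-0.2  0.1  1.5] yaw 118.72 bore [94.2  0.1 -3.7]
t 12.23 Mz -0.026 (sd 0.069) Tz -0.016 F [-0.1 -0.1  1.9] yaw 115.72 bore [94.   0.2 -3.7]
```

```bash
python3 -m crank '[{"claw":1,"dx":0.008,"dy":-0.165,"dz":0,"ax":0,"ay":0,"az":0.5},{"claw":1,"dx":0,"dy":0,"dz":0,"ax":0,"ay":0,"az":0},{"claw":1,"dx":0,"dy":0,"dz":0,"ax":0,"ay":0,"az":0}]' >/dev/null; python3 meas.py && python3 -m crank '[{"claw":1,"dx":0.008,"dy":-0.165,"dz":0,"ax":0,"ay":0,"az":0.5},{"claw":1,"dx":0,"dy":0,"dz":0,"ax":0,"ay":0,"az":0},{"claw":1,"dx":0,"dy":0,"dz":0,"ax":0,"ay":0,"az":0}]' >/dev/null && python3 meas.py && python3 -m crank '[{"claw":1,"dx":0.008,"dy":-0.165,"dz":0,"ax":0,"ay":0,"az":0.5},{"claw":1,"dx":0,"dy":0,"dz":0,"ax":0,"ay":0,"az":0},{"claw":1,"dx":0,"dy":0,"dz":0,"ax":0,"ay":0,"az":0}]' >/dev/null && python3 meas.py
```

```text
t 12.68 Mz -0.001 (sd 0.053) Tz -0.006 F [0.  0.1 1.4] yaw 112.72 bore [93.9  0.2 -3.7]
t 13.13 Mz 0.014 (sd 0.047) Tz 0.075 F [ 0.  -0.6  2.1] yaw 109.72 bore [93.8  0.4 -3.8]
t 13.58 Mz 0.058 (sd 0.052) Tz 0.172 F [-0.1 -1.2  1.9] yaw 106.72 bore [93.7  0.4 -3.8]
```

```bash
python3 -m crank '[{"claw":1,"dx":0.008,"dy":-0.165,"dz":0,"ax":0,"ay":0,"az":0.5},{"claw":1,"dx":0,"dy":0,"dz":0,"ax":0,"ay":0,"az":0},{"claw":1,"dx":0,"dy":0,"dz":0,"ax":0,"ay":0,"az":0}]' >/dev/null; python3 meas.py && python3 -m crank '[{"claw":1,"dx":0.008,"dy":-0.165,"dz":0,"ax":0,"ay":0,"az":0.5},{"claw":1,"dx":0,"dy":0,"dz":0,"ax":0,"ay":0,"az":0},{"claw":1,"dx":0,"dy":0,"dz":0,"ax":0,"ay":0,"az":0}]' >/dev/null && python3 meas.py && python3 -m crank '[{"claw":1,"dx":0.008,"dy":-0.165,"dz":0,"ax":0,"ay":0,"az":0.5},{"claw":1,"dx":0,"dy":0,"dz":0,"ax":0,"ay":0,"az":0},{"claw":1,"dx":0,"dy":0,"dz":0,"ax":0,"ay":0,"az":0}]' >/dev/null && python3 meas.py
```

```text
t 14.03 Mz 0.068 (sd 0.032) Tz 0.215 F [-0.3 -1.6  1.7] yaw 103.72 bore [93.7  0.4 -3.7]
t 14.48 Mz 0.037 (sd 0.024) Tz 0.238 F [-1.6 -2.2  1.8] yaw 100.71 bore [93.6  0.5 -3.7]
t 14.93 Mz 0.035 (sd 0.048) Tz 0.269 F [-1.2 -2.5  2.2] yaw 97.71 bore [93.6  0.5 -3.7]
```

```bash
python3 -m crank '[{"claw":1,"dx":0.008,"dy":-0.19,"dz":0,"ax":0,"ay":0,"az":0.5},{"claw":1,"dx":0,"dy":0,"dz":0,"ax":0,"ay":0,"az":0},{"claw":1,"dx":0,"dy":0,"dz":0,"ax":0,"ay":0,"az":0}]' >/dev/null; python3 meas.py && python3 -m crank '[{"claw":1,"dx":0.008,"dy":-0.175,"dz":0,"ax":0,"ay":0,"az":0.5},{"claw":1,"dx":0,"dy":0,"dz":0,"ax":0,"ay":0,"az":0},{"claw":1,"dx":0,"dy":0,"dz":0,"ax":0,"ay":0,"az":0}]' >/dev/null && python3 meas.py && python3 -m crank '[{"claw":1,"dx":0.008,"dy":-0.17,"dz":0,"ax":0,"ay":0,"az":0.5},{"claw":1,"dx":0,"dy":0,"dz":0,"ax":0,"ay":0,"az":0},{"claw":1,"dx":0,"dy":0,"dz":0,"ax":0,"ay":0,"az":0}]' >/dev/null && python3 meas.py
```

```text
t 15.38 Mz 0.054 (sd 0.041) Tz 0.154 F [-1.9 -1.1  2.2] yaw 94.71 bore [93.5  1.1 -3.6]
t 15.83 Mz 0.044 (sd 0.019) Tz 0.057 F [-2.2 -0.2  1.9] yaw 91.71 bore [93.5  1.5 -3.6]
t 16.28 Mz 0.066 (sd 0.061) Tz 0.016 F [-3.1  0.5  2.2] yaw 88.71 bore [93.4  1.7 -3.6]
```

```bash
python3 -m crank '[{"claw":1,"dx":-0.01,"dy":-0.165,"dz":0,"ax":0,"ay":0,"az":0.5},{"claw":1,"dx":0,"dy":0,"dz":0,"ax":0,"ay":0,"az":0},{"claw":1,"dx":0,"dy":0,"dz":0,"ax":0,"ay":0,"az":0}]' >/dev/null; python3 meas.py && python3 -m crank '[{"claw":1,"dx":0,"dy":-0.165,"dz":0,"ax":0,"ay":0,"az":0.5},{"claw":1,"dx":0,"dy":0,"dz":0,"ax":0,"ay":0,"az":0},{"claw":1,"dx":0,"dy":0,"dz":0,"ax":0,"ay":0,"az":0}]' >/dev/null && python3 meas.py && python3 -m crank '[{"claw":1,"dx":0,"dy":-0.165,"dz":0,"ax":0,"ay":0,"az":0.5},{"claw":1,"dx":0,"dy":0,"dz":0,"ax":0,"ay":0,"az":0},{"claw":1,"dx":0,"dy":0,"dz":0,"ax":0,"ay":0,"az":0}]' >/dev/null && python3 meas.py
```

```text
t 16.73 Mz 0.100 (sd 0.019) Tz 0.024 F [-1.2  0.8  2.2] yaw 85.73 bore [93.6  1.9 -3.6]
t 17.18 Mz 0.047 (sd 0.045) Tz 0.023 F [0.  0.3 2.2] yaw 82.73 bore [93.9  1.9 -3.7]
t 17.63 Mz 0.044 (sd 0.032) Tz 0.045 F [0.8 0.  1.8] yaw 79.73 bore [94.2  2.  -3.7]
```

```bash
python3 -m crank '[{"claw":1,"dx":0.015,"dy":-0.165,"dz":0,"ax":0,"ay":0,"az":0.5},{"claw":1,"dx":0,"dy":0,"dz":0,"ax":0,"ay":0,"az":0},{"claw":1,"dx":0,"dy":0,"dz":0,"ax":0,"ay":0,"az":0}]' >/dev/null; python3 meas.py && python3 -m crank '[{"claw":1,"dx":0.008,"dy":-0.165,"dz":0,"ax":0,"ay":0,"az":0.5},{"claw":1,"dx":0,"dy":0,"dz":0,"ax":0,"ay":0,"az":0},{"claw":1,"dx":0,"dy":0,"dz":0,"ax":0,"ay":0,"az":0}]' >/dev/null && python3 meas.py && python3 -m crank '[{"claw":1,"dx":0.008,"dy":-0.165,"dz":0,"ax":0,"ay":0,"az":0.5},{"claw":1,"dx":0,"dy":0,"dz":0,"ax":0,"ay":0,"az":0},{"claw":1,"dx":0,"dy":0,"dz":0,"ax":0,"ay":0,"az":0}]' >/dev/null && python3 meas.py
```

```text
t 18.08 Mz 0.044 (sd 0.032) Tz 0.051 F [ 0.1 -0.1  1.7] yaw 76.71 bore [94.2  2.  -3.7]
t 18.53 Mz 0.084 (sd 0.017) Tz 0.112 F [ 0.1 -0.3  1. ] yaw 73.71 bore [94.3  2.  -3.7]
t 18.98 Mz 0.116 (sd 0.026) Tz 0.166 F [-1.2 -0.6  1.4] yaw 70.71 bore [94.3  2.  -3.7]
```

```bash
python3 -m crank '[{"claw":1,"dx":0.008,"dy":-0.17,"dz":0,"ax":0,"ay":0,"az":0.5},{"claw":1,"dx":0,"dy":0,"dz":0,"ax":0,"ay":0,"az":0},{"claw":1,"dx":0,"dy":0,"dz":0,"ax":0,"ay":0,"az":0}]' >/dev/null; python3 meas.py && python3 -m crank '[{"claw":1,"dx":0.008,"dy":-0.17,"dz":0,"ax":0,"ay":0,"az":0.5},{"claw":1,"dx":0,"dy":0,"dz":0,"ax":0,"ay":0,"az":0},{"claw":1,"dx":0,"dy":0,"dz":0,"ax":0,"ay":0,"az":0}]' >/dev/null && python3 meas.py
```

```text
t 19.43 Mz 0.266 (sd 0.021) Tz 0.250 F [-1.6  0.1  2.1] yaw 67.71 bore [94.3  2.1 -3.7]
```

```bash
python3 -m crank '[{"claw":1,"dx":0.005,"dy":-0.09,"dz":0,"ax":0,"ay":0,"az":0.25},{"claw":1,"dx":0,"dy":0,"dz":0,"ax":0,"ay":0,"az":0},{"claw":1,"dx":0,"dy":0,"dz":0,"ax":0,"ay":0,"az":0}]' >/dev/null; python3 meas.py; python3 -m crank '[{"claw":1,"dx":0.005,"dy":-0.09,"dz":0,"ax":0,"ay":0,"az":0.25},{"claw":1,"dx":0,"dy":0,"dz":0,"ax":0,"ay":0,"az":0},{"claw":1,"dx":0,"dy":0,"dz":0,"ax":0,"ay":0,"az":0}]' >/dev/null; python3 meas.py
```

```text
t 19.88 Mz 0.362 (sd 0.073) Tz 0.225 F [-2.8  1.4  2.1] yaw 66.17 bore [94.3  2.3 -3.7]
t 20.33 Mz 0.281 (sd 0.050) Tz 0.146 F [-3.3  1.3  2.1] yaw 64.66 bore [94.3  2.5 -3.7]
```

```bash
python3 -m crank '[{"claw":1,"dx":-0.01,"dy":-0.082,"dz":0,"ax":0,"ay":0,"az":0.25},{"claw":1,"dx":0,"dy":0,"dz":0,"ax":0,"ay":0,"az":0},{"claw":1,"dx":0,"dy":0,"dz":0,"ax":0,"ay":0,"az":0}]' >/dev/null; python3 meas.py; python3 -m crank '[{"claw":1,"dx":0,"dy":-0.082,"dz":0,"ax":0,"ay":0,"az":0.25},{"claw":1,"dx":0,"dy":0,"dz":0,"ax":0,"ay":0,"az":0},{"claw":1,"dx":0,"dy":0,"dz":0,"ax":0,"ay":0,"az":0}]' >/dev/null; python3 meas.py
```

```text
t 20.78 Mz 0.317 (sd 0.054) Tz 0.107 F [-2.8  2.2  2. ] yaw 63.13 bore [94.4  2.7 -3.7]
t 21.23 Mz 0.336 (sd 0.033) Tz 0.119 F [-2.4  2.2  2. ] yaw 61.67 bore [94.5  2.7 -3.7]
```

```bash
python3 -m crank '[{"claw":1,"dx":0,"dy":-0.082,"dz":0,"ax":0,"ay":0,"az":0.25},{"claw":1,"dx":0,"dy":0,"dz":0,"ax":0,"ay":0,"az":0},{"claw":1,"dx":0,"dy":0,"dz":0,"ax":0,"ay":0,"az":0}]' >/dev/null; python3 meas.py; python3 -m crank '[{"claw":1,"dx":0,"dy":-0.165,"dz":0,"ax":0,"ay":0,"az":0.5},{"claw":1,"dx":0,"dy":0,"dz":0,"ax":0,"ay":0,"az":0},{"claw":1,"dx":0,"dy":0,"dz":0,"ax":0,"ay":0,"az":0}]' >/dev/null; python3 meas.py
```

```text
t 21.68 Mz 0.311 (sd 0.075) Tz 0.102 F [-2.1  2.1  2. ] yaw 60.17 bore [94.6  2.7 -3.7]
t 22.13 Mz 0.309 (sd 0.033) Tz 0.126 F [-1.6  1.9  2.1] yaw 57.21 bore [94.9  2.7 -3.7]
```

```bash
python3 -m crank '[{"claw":1,"dx":0.012,"dy":0.276,"dz":0,"ax":0,"ay":0,"az":-0.833},{"claw":1,"dx":0.012,"dy":0.3,"dz":0,"ax":0,"ay":0,"az":-0.833},{"claw":1,"dx":0.012,"dy":0.326,"dz":0,"ax":0,"ay":0,"az":-0.833},{"claw":1,"dx":0,"dy":0,"dz":0,"ax":0,"ay":0,"az":0},{"claw":1,"dx":0,"dy":0,"dz":0,"ax":0,"ay":0,"az":0},{"claw":1,"dx":0,"dy":0,"dz":0,"ax":0,"ay":0,"az":0}]' >/dev/null; python3 meas.py
```

```text
t 22.83 Mz 0.045 (sd 0.052) Tz 0.121 F [ 0.3 -0.8  1.6] yaw 72.03 bore [94.2  0.7 -3.8]
```

```bash
python3 -m crank '[{"claw":1,"dx":-0.2,"dy":-0.03,"dz":0,"ax":0,"ay":0,"az":0},{"claw":1,"dx":-0.3,"dy":0,"dz":0,"ax":0,"ay":0,"az":0},{"claw":1,"dx":-0.2,"dy":0,"dz":0,"ax":0,"ay":0,"az":0},{"claw":1,"dx":0,"dy":0,"dz":0,"ax":0,"ay":0,"az":0},{"claw":1,"dx":0,"dy":0,"dz":0,"ax":0,"ay":0,"az":0}]' >/dev/null; python3 meas.py; python3 -m crank '[{"claw":1,"dx":-0.3,"dy":0,"dz":0,"ax":0,"ay":0,"az":0},{"claw":1,"dx":-0.4,"dy":0,"dz":0,"ax":0,"ay":0,"az":0},{"claw":1,"dx":-0.5,"dy":0,"dz":0,"ax":0,"ay":0,"az":0},{"claw":1,"dx":-0.6,"dy":0,"dz":0,"ax":0,"ay":0,"az":0},{"claw":1,"dx":-0.3,"dy":0,"dz":0,"ax":0,"ay":0,"az":0},{"claw":1,"dx":0,"dy":0,"dz":0,"ax":0,"ay":0,"az":0},{"claw":1,"dx":0,"dy":0,"dz":0,"ax":0,"ay":0,"az":0}]' >/dev/null; python3 meas.py
```

```text
t 23.45 Mz -0.020 (sd 0.013) Tz 0.030 F [-0.1 -0.4  1.3] yaw 72.08 bore [115.8   1.1  -3.7]
t 24.23 Mz -0.024 (sd 0.098) Tz 0.009 F [ 0.2 -0.2  1.2] yaw 72.13 bore [178.    1.3  -3.6]
```

```bash
python3 -m crank '[{"claw":1,"dx":0,"dy":0,"dz":-0.6,"ax":0,"ay":0,"az":0},{"claw":1,"dx":0,"dy":0,"dz":-1,"ax":0,"ay":0,"az":0},{"claw":1,"dx":0,"dy":0,"dz":-0.8,"ax":0,"ay":0,"az":-0.4},{"claw":1,"dx":0,"dy":0,"dz":-0.3,"ax":0,"ay":0,"az":-1},{"claw":1,"dx":0,"dy":0,"dz":0,"ax":0,"ay":0,"az":-1},{"claw":1,"dx":0,"dy":0,"dz":0,"ax":0,"ay":0,"az":-1},{"claw":1,"dx":0,"dy":0,"dz":0,"ax":0,"ay":0,"az":-1},{"claw":1,"dx":0,"dy":0,"dz":0,"ax":0,"ay":0,"az":-1}]' >/dev/null
python3 -m crank '[{"claw":1,"dx":0,"dy":0,"dz":0,"ax":0,"ay":0,"az":0},{"claw":1,"dx":0,"dy":0,"dz":0,"ax":0,"ay":0,"az":0},{"claw":1,"dx":0,"dy":0,"dz":0,"ax":0,"ay":0,"az":0}]' >/dev/null
python3 - <<'E'
from h import *
need([.533,-.3222,.12],104.5)
old=np.load('w.npy',allow_pickle=True).item(); new=snap('wrist')
for c in(old,new):
    I=c['color'][150:215,230:290]; h=cv2.cvtColor(I,cv2.COLOR_RGB2HSV); m=(h[...,0]>15)&(h[...,0]<30)&(h[...,1]>140)&(h[...,2]>80)
    y,x=np.nonzero(m); print('gold',m.sum(),(x.mean()+230).round(2) if m.any() else 0,(y.mean()+150).round(2) if m.any() else 0)
    G=c['color'][60:160,225:290].astype(int); g=(np.ptp(G,axis=2)<30)&(G.mean(2)>110)
    for row in(10,40,70,90): xs=np.nonzero(g[row])[0]; print(row+60,xs.min()+225,xs.max()+225) if len(xs) else None
E
```

```text
now [ 0.5073 -0.1526  0.1612] yaw 104.4 shift shares (tool) [-5.69 -0.57  1.37] turn shares [ 0.   -0.   -0.02]
gold 382 258.53 187.5
70 249 268
100 249 268
130 248 268
150 248 269
gold 390 258.71 187.49
70 249 268
100 248 267
130 248 267
150 249 268
```

The bar has not moved in the grip: the collar is at the same pixel as before. I'll carry it back over the rest.

```bash
python3 -m crank '[{"claw":1,"dx":-0.5,"dy":-0.07,"dz":0,"ax":0,"ay":0,"az":0},{"claw":1,"dx":-0.9,"dy":-0.1,"dz":0,"ax":0,"ay":0,"az":0},{"claw":1,"dx":-0.9,"dy":-0.1,"dz":0,"ax":0,"ay":0,"az":0},{"claw":1,"dx":-0.9,"dy":-0.1,"dz":0,"ax":0,"ay":0,"az":0},{"claw":1,"dx":-0.9,"dy":-0.1,"dz":0,"ax":0,"ay":0,"az":0},{"claw":1,"dx":-0.9,"dy":-0.1,"dz":0,"ax":0,"ay":0,"az":0},{"claw":1,"dx":-0.5,"dy":0,"dz":0.5,"ax":0,"ay":0,"az":0},{"claw":1,"dx":-0.2,"dy":0,"dz":1,"ax":0,"ay":0,"az":0}]' >/dev/null
python3 -m crank '[{"claw":1,"dx":0,"dy":0,"dz":0.7,"ax":0,"ay":0,"az":0},{"claw":1,"dx":0,"dy":0,"dz":0,"ax":0,"ay":0,"az":0},{"claw":1,"dx":0,"dy":0,"dz":0,"ax":0,"ay":0,"az":0},{"claw":1,"dx":0,"dy":0,"dz":0,"ax":0,"ay":0,"az":0}]'
python3 -c "
from h import *
need([.533,-.3222,.0358],104.5)"
```

```text
time: 26.25
ee_pos: [0.5343, -0.3229, 0.0968]
eef_rot: [0.612, 0.791, 0.0, 0.001]
ft_force: [0.7, 0.8, -0.4]
width: 0.0235
grip_force: 40.0
now [ 0.5343 -0.3229  0.0968] yaw 104.5 shift shares (tool) [ 0.04 -0.04  2.03] turn shares [0.01 0.01 0.  ]
```

```bash
python3 -m crank '[{"claw":1,"dx":0.04,"dy":-0.04,"dz":0.7,"ax":0,"ay":0,"az":0},{"claw":1,"dx":0,"dy":0,"dz":0.7,"ax":0,"ay":0,"az":0},{"claw":1,"dx":0,"dy":0,"dz":0.4,"ax":0,"ay":0,"az":0},{"claw":1,"dx":0,"dy":0,"dz":0,"ax":0,"ay":0,"az":0},{"claw":1,"dx":0,"dy":0,"dz":0,"ax":0,"ay":0,"az":0},{"claw":1,"dx":0,"dy":0,"dz":0,"ax":0,"ay":0,"az":0}]'
python3 -c "
from h import *
need([.533,-.3222,.0358],104.5)"
```

```text
time: 26.75
ee_pos: [0.5331, -0.3223, 0.043]
eef_rot: [0.612, 0.791, 0.0, 0.001]
ft_force: [0.0, -0.1, -1.4]
width: 0.0237
grip_force: 40.0
now [ 0.5331 -0.3223  0.043 ] yaw 104.5 shift shares (tool) [ 0.   -0.    0.24] turn shares [0.02 0.02 0.  ]
```

Down the last 7 mm, then I'll open slowly.

```bash
python3 -m crank '[{"claw":1,"dx":0,"dy":0,"dz":0.12,"ax":0,"ay":0,"az":0},{"claw":1,"dx":0,"dy":0,"dz":0.1,"ax":0,"ay":0,"az":0},{"claw":1,"dx":0,"dy":0,"dz":0,"ax":0,"ay":0,"az":0},{"claw":1,"dx":0,"dy":0,"dz":0,"ax":0,"ay":0,"az":0},{"claw":1,"dx":0,"dy":0,"dz":0,"ax":0,"ay":0,"az":0}]'
python3 -m crank '[{"claw":0.3,"dx":0,"dy":0,"dz":0,"ax":0,"ay":0,"az":0},{"claw":0.2,"dx":0,"dy":0,"dz":0,"ax":0,"ay":0,"az":0},{"claw":0,"dx":0,"dy":0,"dz":0,"ax":0,"ay":0,"az":0},{"claw":-0.5,"dx":0,"dy":0,"dz":0,"ax":0,"ay":0,"az":0},{"claw":-0.8,"dx":0,"dy":0,"dz":0,"ax":0,"ay":0,"az":0},{"claw":-0.8,"dx":0,"dy":0,"dz":0,"ax":0,"ay":0,"az":0},{"claw":-0.8,"dx":0,"dy":0,"dz":0,"ax":0,"ay":0,"az":0}]'
```

```text
time: 27.17
ee_pos: [0.5328, -0.3223, 0.0357]
eef_rot: [0.612, 0.791, 0.0, 0.001]
ft_force: [-0.0, 0.1, 5.9]
width: 0.0238
grip_force: 40.0
time: 27.75
ee_pos: [0.532, -0.3219, 0.0346]
eef_rot: [0.612, 0.791, 0.0, -0.0]
ft_force: [-0.6, -0.1, 0.4]
width: 0.0602
grip_force: 0.0
```

Released. I'll rise to the height of the earlier close look (z about 0.23) and compare.

```bash
python3 -m crank '[{"claw":-1,"dx":0,"dy":0,"dz":0,"ax":0,"ay":0,"az":0},{"claw":-1,"dx":0,"dy":0,"dz":0,"ax":0,"ay":0,"az":0},{"claw":-1,"dx":0,"dy":0,"dz":-0.4,"ax":0,"ay":0,"az":0},{"claw":-1,"dx":0,"dy":0,"dz":-0.6,"ax":0,"ay":0,"az":0},{"claw":-1,"dx":0,"dy":0,"dz":-1,"ax":0,"ay":0,"az":0},{"claw":-1,"dx":0,"dy":0,"dz":-1,"ax":0,"ay":0,"az":0},{"claw":-1,"dx":0,"dy":0,"dz":-1,"ax":0,"ay":0,"az":0},{"claw":-1,"dx":0,"dy":0,"dz":-1,"ax":0,"ay":0,"az":0}]'
python3 -m crank '[{"claw":-1,"dx":0,"dy":0,"dz":-1,"ax":0,"ay":0,"az":0},{"claw":-1,"dx":0,"dy":0,"dz":-0.5,"ax":0,"ay":0,"az":0},{"claw":-1,"dx":0,"dy":0,"dz":0,"ax":0,"ay":0,"az":0},{"claw":-1,"dx":0,"dy":0,"dz":0,"ax":0,"ay":0,"az":0}]'
python3 - <<'E'
from h import *
w=snap('wrist'); h=cv2.cvtColor(w['color'],cv2.COLOR_RGB2HSV)[60:225,210:310]
brown=((h[...,0]<14)&(h[...,1]>120)&(h[...,2]>50)&(h[...,2]<170)).astype(np.uint8)
n,l,st,ce=cv2.connectedComponentsWithStats(brown); k=1+st[1:,4].argmax(); x,y,ww,hh,_=st[k]; print('handle box',x+210,y+60,ww,hh)
u=x+210+ww/2
f=onz(w,u,y+60,.052);b=onz(w,u,y+60+hh,.052);print('front',f,'rear',b,'mid',(f+b)/2)
# before: same mask from the first close look
o=cv2.imread('pics/e.png'); o=cv2.cvtColor(cv2.resize(o,(512,384)),cv2.COLOR_BGR2HSV)[60:225,210:310]
brown=((o[...,0]<14)&(o[...,1]>120)&(o[...,2]>50)&(o[...,2]<170)).astype(np.uint8)
n,l,st,ce=cv2.connectedComponentsWithStats(brown); k=1+st[1:,4].argmax(); x,y,ww,hh,_=st[k]
w['s']['ee_pos']=np.array([.5364,-.3137,.2335]);w['s']['eef_rot']=np.array([.62,.785,0,0]);u=x+210+ww/2
f=onz(w,u,y+60,.052);b=onz(w,u,y+60+hh,.052);print('before box',x+210,y+60,ww,hh,'mid',(f+b)/2)
E
```

```text
time: 28.42
ee_pos: [0.532, -0.3217, 0.1873]
eef_rot: [0.612, 0.791, 0.0, 0.0]
ft_force: [0.2, -0.7, 0.3]
width: 0.0871
grip_force: 0.0
time: 28.75
ee_pos: [0.5325, -0.3219, 0.2312]
eef_rot: [0.612, 0.791, 0.0, 0.001]
ft_force: [0.1, -0.6, -1.5]
width: 0.087
grip_force: 0.0
handle box 249 149 20 67
front [ 0.52590582 -0.292893    0.052     ] rear [ 0.54563674 -0.36914637  0.052     ] mid [ 0.53577128 -0.33101968  0.052     ]
before box 244 155 20 66 mid [ 0.53519363 -0.33085598  0.052     ]
```

The bar is back within 1 mm of where it lay, and the robot is clear of everything.

```bash
python3 -c "
from bench import r
print(r.close_job())"
```

```text
the job is handed in; nothing more can be done
None
```

I turned the bolt to its seat and an estimated 9–11° further (0.16–0.20 mm of bedding, judged from the turning torque since the washer can't be seen). The bar is back in its rest within about 1 mm of where it lay, and the job is handed in at about 29 s; no verdict was returned.

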